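# Set a knife handle under the drill and hold its two halves together

## Robot

A 7-joint arm with a two-finger parallel gripper is mounted at the origin on the work surface. World frame = base frame: x ahead of the robot, y to its left, z up, the work surface at z = 0. Lengths are in m, angles in rad, forces in N, time in s.
With the tool pointing down it reaches from about 0.4 to 0.85 m from the base axis. Payload 10.4 kg.
Tool frame: the origin (TCP) lies on the centre line of the jaws, within the pads' length; the fingertips stand 11 mm ahead of it and the grasp point (between the pads) lies 8 mm behind it (tip_reach is the distance from the TCP to the fingertips, in m); z points along the fingers, y is the line along which they close (so a half turn about z gives the same grasp; the last joint's range is limited). The gripper opens to 85 mm and grips with 20 to 120 N. Pads are 22 mm wide; open, the fingers measure 114 mm over their backs; the gripper's body (76 mm by 85 mm) begins 54 mm behind the grasp point. The pads swing forward as they close: fully open they stand 13 mm farther back than shut.
Start: joints at [-1.312, 0.332, -0.065, 1.46, 0.022, 1.35, -0.088], TCP at [0.174, 0.6, 0.242] pointing down, gripper open.
Joint ranges: [-2.6, 2.6], [-0.5, 2.12], [-1.47, 1.34], [0.16, 2.42], [-1.27, 4.41], [0.06, 2.06], [-2.6, 2.6]. Speed limits (rad/s): [2.22, 2.22, 2.79, 2.79, 3.14, 3.14, 3.14].

## Interface

Orientations are given as a unit quaternion [x, y, z, w].
In Python, from workcell import get_obs, camera, hand_in, tip_reach gives the robot as it stands. The module is installed in compiled form; this text tells all that it offers.
- The arm moves only by the tool move_arm, never from a script. Its argument "plan" is a list of rows, each an object with "delta_pos": the shift along the tool's x, y, z in parts of the range, where 1.0 means 600 mm, a list of three; "turn": the turn, a rotation vector about the tool's x, y, z in shares of 4 rad (1.0 is 4 rad), a list of three; "fingers": the closure, from 0 (fully open) to 1 (shut). A call has 1 to 12 rows; each row is the pose to reach, as a shift and turn from the pose commanded when the call began, along the tool's axes at that moment; what a row does not reach only later rows make up. A row lasts 1/8 s, in which the tool goes at most 62.5 mm and 10.7 degrees, less where a joint would pass 70% of its speed; a pose out of reach is approached as far as the arm can. A call with a gripper value outside its range is refused whole. The fingers move at their own pace and stop on an object; "force" is the grip in N (left out, the last holds). Time passes only in rows, so rows that repeat a pose let the fingers close. It gives the time, the measured TCP pose, the force, the opening and the grip force at its end, in the units of the state.
- get_obs(): the state, without advancing time (a new reading comes with each control period).
- camera(name): name is "side" or "top" or "wrist"; returns a dict with "color" (420x560x3 uint8, red, green, blue), "range_z" (420x560 float32, m along the optical axis (not along the pixel's ray), 0 where there is no reading), "fx", "fy", "cx", "cy" (pixels), "R" (3x3) and "t" (3): a world point X has camera coordinates R X + t; the wrist camera has in their place "tool_from_camera" (4x4, takes a point from camera to tool coordinates, whose origin is the TCP and whose axes are the flange's). Camera axes: x right, y down, z forward; pixel columns grow to the right and rows downward; lengths in m; the calibration is good to about 2 mm. A picture is of the moment at which its call begins: read the wrist's pose just before it.
- hand_in(): hands the job in; it is judged then, once.
The state is a dict: "clock": time; "joint_pos": joint angles; "joint_velocities": joint speeds; "tau": joint torques, N m; "position": TCP position; "ee_rot": TCP orientation; "ft_force": force on the tool from outside, world axes, zero at the start; "torque": the same for the moment, N m; "grip_width": opening from 0.0 (shut) to 1.0 (fully open); "grasp_force": force on a finger pad.
Only numpy, scipy, OpenCV 4.12 (cv2) and the standard library are available. Lean on these libraries where they do the work, as an engineer would, in place of code of your own. Each camera call takes 0.05 s, during which the arm holds its last target. There are 200 camera calls.

## Task

First slide the sled by its red knob until the yellow mark on the steel tang is right under the drill bit. Then take the loose green handle scale, fit it flush onto the two brass dowels with its rounded butt end towards the drill, and press it down so that the sprung nest clearly sinks (about half of its 8 mm travel or more). Finish while holding it pressed like that, with the mark still under the bit and the other things on the bench left where they are.

Things in the scene. Friction and masses are not known exactly. Their poses are not given: they have to be found in the camera images.
- drill_station: fixed blue bench drill on a grey bed 110 x 630 mm. Origin on the bench, under the handle's centre when the mark is under the bit; +y along the rails to the drill (robot's left, turned up to 0.2 rad), z up. Column Ø38 mm at y = +255 mm; head 62 mm wide over y = +83 to +273 mm, underside 217 mm above the bench; chuck Ø26 mm from 135 mm up.
- drill_tip (a point): lower point of the fixed, not turning, Ø6 mm drill bit, 105 mm along the station's +y from its origin, 84 mm above the bench; 18 mm above the tang
- sled (a joint): position in m of the aluminium sled along the rails (station +y positive, towards the drill), 0 to 0.165; the mark is under the bit at 0.13, so it can overshoot; there is no stop there. It stays where it is left; friction about 6 N.
- knob_center (a point): centre of the red square knob (22 x 22 x 30 mm high, sides square to the rails) on the sled's end away from the drill; 65 mm above the bench (top 80, underside 50), sled top 34 mm; axes as the station's. A black blade sheath, 70 mm high, begins 28 mm from the knob's side towards the drill; other sides free.
- mark (a point): centre of the yellow dot (Ø13 mm, black centre) on the bare steel tail of the tang, 66 mm above the bench with the nest up; on the centre line, 105 mm from seat along the station's +y
- seat (a point): where the green scale's underside centre belongs: top of the steel tang midway between the dowels, 66 mm above the bench with the nest up; moves with sled and nest. x across the handle, y along it to the drill, z up. Brass dowels Ø8 mm at y = -35, +35 mm rise 20 mm, the top 7 mm tapered to Ø2.6. Tang and lower scale below are up to 30 mm wide; nest plate 66 mm wide, its top 50 mm above the bench.
- seat_butt (a point): point 50 mm from seat along its +y: where scale_butt belongs
- nest (a joint): how far the sprung nest (with tang, lower scale and dowels) is pressed down into the sled, in m: 0 up, 0.008 bottom stop. It begins to sink at about 5.5 N and needs 1.5 N more for each mm (4 mm at 11 to 12 N); springs back up when let go.
- green_scale: loose green knife-handle scale, 30 mm wide (x), 16 thick (z), 118 long (y), about 80 g, flat on the bench; two through holes Ø9.5 mm at y = -35, +35 mm. Origin: underside centre, midway between the holes; +y to the rounded butt end, at the start to the robot's left within 0.35 rad; steel bolster at -y. Grip the middle of its long sides. Its place may be swapped with the black or wooden one.
- scale_butt (a point): point on the underside centre line of green_scale, 50 mm from its origin along +y (butt end)
- black_scale: black handle scale, same shape and size as green_scale; a bystander, leave it where it lies
- wood_scale: brown wooden handle scale, same shape and size as green_scale; a bystander, leave it where it lies
- mug: blue mug, 76 mm wide, 90 mm high, origin under its centre; bystander at the back
- bottle: white bottle with red cap, Ø56 mm, 150 mm high, origin under its centre; bystander on the left
- screwdriver: yellow screwdriver, 190 mm long, lying on the robot's left; bystander
- sanding_block: cork sanding block, 70 x 110 x 35 mm, on the robot's left; bystander
- tin: steel bowl, Ø100 mm, 45 mm high, origin under its centre; bystander on the left
Not all that is in view belongs to the job. What is shaped like the green_scale but purple is not meant.

How it is judged:
On the way, in this order (a step that is already met when the one before it is completed fails the run):
1. the mark is under the drill bit (within 4 mm), the sled at rest, the green scale not yet on the dowels (horizontal distance between mark and drill_tip below 0.004 m and velocity of joint sled between -0.005 and 0.005 m/s and distance between green_scale and seat above 0.04 m), for 0.2 s.
2. the green scale sits flush on both dowels, butt end towards the drill (horizontal distance between green_scale and seat below 0.003 m and z of green_scale in the frame of seat between -0.0025 and 0.0025 m and angle between the z axis of green_scale and the z axis of seat, either way round below 0.05 rad and distance between scale_butt and seat_butt below 0.006 m), for 0.1 s.
At the end, for the whole second after the job is handed in: The green scale is flush on both dowels (within 3 mm sideways, 2.5 mm in height, 0.05 rad, butt end to the drill), the gripper's fingers hold it and press it onto the tang with more than 4 N so that the nest stays sunk by more than 2 mm, and the mark is within 5 mm of being under the bit (all of step 2 and horizontal distance between mark and drill_tip below 0.005 m and value of joint nest above 0.002 m and contact force between green_scale and drill_station above 4 N and contact force between the fingers and green_scale above 3 N); the arm keeps its last pose, push and grip.
It fails at once if one of the other things on the bench (black or wooden scale, mug, bottle, screwdriver, sanding block, bowl) is shifted by more than 30 mm (distance of any of black_scale, wood_scale, mug, bottle, screwdriver, sanding_block, tin from where it was at the start of the episode above 0.03 m).
It also fails if it takes over 54 s, if anything falls off the work surface, if the arm or the gripper's body presses on something with over 40 N, if the wrist force passes 120 N, or if a joint passes its speed limit or range.

## Working session

There is one attempt and no reset: what is moved stays moved. The work goes in short steps, Python scripts to look and compute and a tool call to move; the robot and the scene stay as the last step left them, time stands still between calls to the robot, and variables do not carry over. Pictures are saved under pics/ and viewed, at most 10 in all, crops included, and the job is handed in when it is done.

Besides the shell and the picture viewer there is one more tool, called after ">>>" by a JSON object that holds its "op" and its "data". move_arm: Moves the arm, as the interface text tells. Its arguments: {"type":"object","properties":{"plan":{"type":"array","items":{"type":"object","properties":{"delta_pos":{"type":"array","items":{"type":"number"}},"turn":{"type":"array","items":{"type":"number"}},"fingers":{"type":"number"}}}},"force":{"type":"number"}},"required":["plan"]}

```bash
mkdir -p pics; cat > h.py <<'E'
import numpy as np, cv2
from scipy.spatial.transform import Rotation as Ro
from workcell import get_obs, camera, hand_in, tip_reach
def snap(n, f=None):
    o=get_obs(); c=camera(n)
    if n=="wrist":
        T=np.eye(4);T[:3,:3]=Ro.from_quat(o["ee_rot"]).as_matrix();T[:3,3]=o["position"]
        M=T@np.array(c["tool_from_camera"]); 
    else:
        M=np.eye(4);R=np.array(c["R"]);M[:3,:3]=R.T;M[:3,3]=-R.T@np.array(c["t"])
    c["M"]=M
    if f: cv2.imwrite("pics/"+f,c["color"][:,:,::-1])
    return c
def cloud(c):
    z=c["range_z"];v,u=np.mgrid[:z.shape[0],:z.shape[1]]
    P=np.stack([(u-c["cx"])/c["fx"]*z,(v-c["cy"])/c["fy"]*z,z],-1)
    W=P@c["M"][:3,:3].T+c["M"][:3,3]; W[z<=0]=np.nan
    return W
def at(c,u,v,h):  # pixel -> world on plane z=h
    d=c["M"][:3,:3]@np.array([(u-c["cx"])/c["fx"],(v-c["cy"])/c["fy"],1]);o=c["M"][:3,3]
    return o+d*(h-o[2])/d[2]
E
python3 - <<'E'
from h import *
import pickle
a=snap("top","top0.png");b=snap("side","side0.png");pickle.dump((a,b),open("s0.pkl","wb"))
print(get_obs(), tip_reach)
for c in (a,b): print(c["M"].round(3),c["fx"])
E
```

```text
{'clock': 0.1, 'joint_pos': array([-1.31161017,  0.3327933 , -0.06470449,  1.46080826,  0.0216116 ,
        1.34988332, -0.08849623]), 'joint_velocities': array([-0.00022785, -0.00117819,  0.00206647, -0.00152877,  0.00044704,
        0.00146948, -0.00177796]), 'tau': array([ 1.98530288e-03, -6.26759577e+01,  4.94899834e-02, -3.92422199e+01,
        1.64488860e-02,  7.24330719e-03, -2.86346665e-05]), 'position': array([0.17371458, 0.60006652, 0.24162852]), 'ee_rot': array([ 1.40413145e-01,  9.90092819e-01, -5.95809196e-04, -5.33365088e-05]), 'ft_force': array([ 0.23613525,  0.29694793, -0.18674203]), 'torque': array([-0.01358894, -0.02041119, -0.02303682]), 'grasp_force': 0.0, 'grip_width': 0.9968707917036234} 0.011
[[ 7.000e-03 -9.960e-01  8.500e-02  4.350e-01]
 [-1.000e+00 -7.000e-03 -1.000e-03 -4.200e-02]
 [ 1.000e-03 -8.500e-02 -9.960e-01  1.446e+00]
 [ 0.000e+00  0.000e+00  0.000e+00  1.000e+00]] 415.3723206202414
[[ 8.810e-01 -2.610e-01  3.940e-01 -3.100e-02]
 [-4.720e-01 -4.880e-01  7.340e-01 -1.142e+00]
 [ 1.000e-03 -8.330e-01 -5.530e-01  9.240e-01]
 [ 0.000e+00  0.000e+00  0.000e+00  1.000e+00]] 416.973249215734
```

View pics/top0.png

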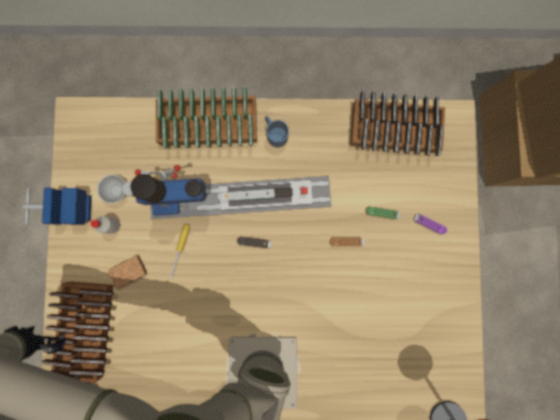

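View pics/side0.png

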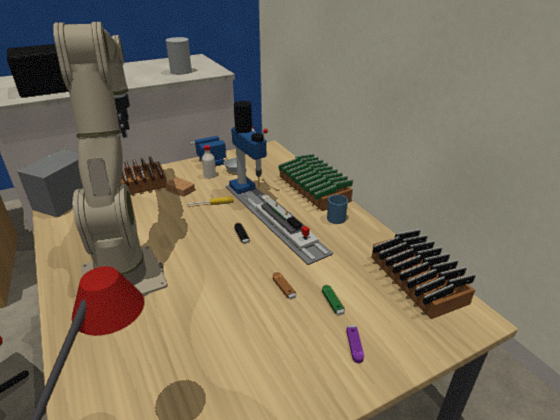

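Top view: the green scale is at (382,212), with its pale bolster to the right and its butt to the left. The purple decoy is at (430,224), wood at (346,241), black at (254,242) and the red knob at (304,190). In the side view green is at (333,299), purple at (355,343) and the knob at (305,232). The only loose green piece shaped like a scale is the one at (382,212); the green pieces at (205,118) stand in a rack. I'll confirm with a crop and measure.

```bash
cat > m.py <<'E'
from h import *
import pickle
a,b=pickle.load(open("s0.pkl","rb"))
cv2.imwrite("pics/crop.png",np.hstack([cv2.resize(a["color"][165:265,130:450],None,fx=2.4,fy=2.4,interpolation=3)[:,:,::-1]]))
def tri(p,q):
    A=[];r=[]
    for c,(u,v) in((a,p),(b,q)):
        d=c["M"][:3,:3]@np.array([(u-c["cx"])/c["fx"],(v-c["cy"])/c["fy"],1]);d/=np.linalg.norm(d)
        Pm=np.eye(3)-np.outer(d,d);A.append(Pm);r.append(Pm@c["M"][:3,3])
    return np.linalg.lstsq(np.vstack(A),np.hstack(r),rcond=None)[0]
def blob(c,lo,hi,box):
    h=cv2.cvtColor(c["color"],cv2.COLOR_RGB2HSV);m=cv2.inRange(h,lo,hi);k=np.zeros_like(m);u0,u1,v0,v1=box;k[v0:v1,u0:u1]=255
    m&=k;n,l,s,ce=cv2.connectedComponentsWithStats(m);i=1+np.argmax(s[1:,4]);return l==i,ce[i],s[i,4]
for name,lo,hi,ba,bb in(("green",(45,80,30),(85,255,255),(350,410,195,230),(315,350,280,320)),
  ("knob",(0,150,80),(8,255,255),(290,320,180,200),(295,315,220,245)),):
    A=blob(a,lo,hi,ba);B=blob(b,lo,hi,bb)
    print(name,A[1],A[2],B[1],B[2],"tri",tri(A[1],B[1]).round(4))
    for c,X in((a,A),(b,B)):
        W=cloud(c)[X[0]];W=W[~np.isnan(W[:,0])];z=W[:,2];t=W[z>np.percentile(z,90)-.006]
        mu=t[:,:2].mean(0);w,v=np.linalg.eigh(np.cov((t[:,:2]-mu).T))
        print(" cloud top",t.mean(0).round(4),"ztop",np.percentile(z,90).round(4),"dir",v[:,1].round(3),"ang",np.arctan2(v[1,1],v[0,1]).round(3),"len",np.ptp((t[:,:2]-mu)@v[:,1]).round(3))
W=cloud(a)
h=cv2.cvtColor(a["color"],cv2.COLOR_RGB2HSV)
# rails: station axis from bed region: points z 0.004-0.03
r=W[165:225,150:340].reshape(-1,3);r=r[(r[:,2]>.008)&(r[:,2]<.1)]
mu=r.mean(0);w,v=np.linalg.eigh(np.cov(r[:,:2].T));print("bed dir",mu.round(3),v[:,1],len(r))
q=cv2.minAreaRect(r[:,:2].astype(np.float32));print(q)
E
python3 m.py
```

```text
green [380.85082873 212.1878453 ] 181 [331.68461538 298.05384615] 260 tri [ 0.5423 -0.4072  0.0089]
 cloud top [ 0.542  -0.4034  0.017 ] ztop 0.0196 dir [0.157 0.988] ang 1.413 len 0.098
 cloud top [ 0.5394 -0.4111  0.0169] ztop 0.0191 dir [0.151 0.989] ang 1.42 len 0.108
knob [303.6 190.4] 15 [305.03703704 230.38888889] 54 tri [ 0.609  -0.135   0.0674]
 cloud top [ 0.6076 -0.134   0.0807] ztop 0.0836 dir [0.461 0.887] ang 1.091 len 0.013
 cloud top [ 0.6065 -0.1382  0.0798] ztop 0.0815 dir [0.634 0.773] ang 0.884 len 0.023
bed dir [0.59  0.037 0.034] [-0.12499266  0.99215767] 4107
((0.6141178607940674, 0.07121920585632324), (0.20723572373390198, 0.6559916734695435), 4.269305229187012)
```

View pics/crop.png

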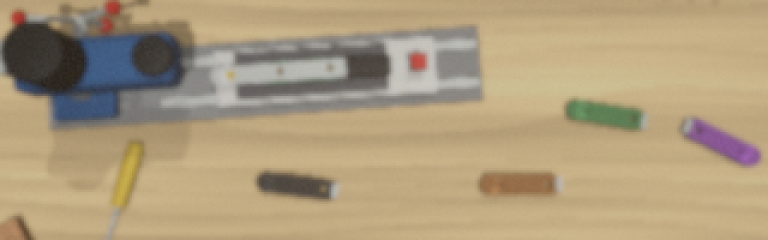

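The crop confirms that the green piece at (382,212) is the loose scale, with its steel bolster right (robot's right) and its butt left. The purple piece at (430,224) is the decoy.

```bash
cat >> h.py <<'E'
def tool(px,py,pz,yaw,o=None):  # yaw: tool x at azimuth pi/2+yaw, pointing down; prints delta, turn
    o=o or get_obs();R0=Ro.from_quat(o["ee_rot"])
    x=np.array([-np.sin(yaw),np.cos(yaw),0]);z=np.array([0,0,-1.]);R=Ro.from_matrix(np.stack([x,np.cross(z,x),z],1))
    print("d",R0.inv().apply(np.array([px,py,pz])-o["position"]).round(4),"turn",(R0.inv()*R).as_rotvec().round(4))
E
python3 - <<'E'
from h import *
import pickle
a,b=pickle.load(open("s0.pkl","rb"))
print("mark",at(a,226.3,196.3,.066),"bedcorners",at(a,130+480/2.4,165+27/2.4,.0),at(a,130+482/2.4,165+98/2.4,0),at(a,130+50/2.4,165+130/2.4,0))
w=camera("wrist");print(w["tool_from_camera"].round(3),w["fx"])
for p in ((.33,.42,.28,1.0),(.43,.2,.30,.6),(.46,-.0,.32,.2),(.55,-.10,.32,.075)): tool(*p)
E
```

```text
mark [0.58772141 0.12308339 0.066     ] bedcorners [ 0.66861124 -0.23249181  0.        ] [ 0.56416544 -0.23498337  0.        ] [0.51299601 0.39247973 0.        ]
[[-0.    -0.963 -0.269  0.07 ]
 [ 1.    -0.    -0.001  0.001]
 [ 0.001 -0.269  0.963 -0.131]
 [ 0.     0.     0.     1.   ]] 296.72235566948
d [-0.2002 -0.1296 -0.0382] turn [-1.10e-03  2.00e-04  2.89e-01]
d [-0.3574 -0.3131 -0.058 ] turn [-1.00e-03  4.00e-04  6.89e-01]
d [-0.4419 -0.4969 -0.0778] turn [-1.000e-03  6.000e-04  1.089e+00]
d [-0.5561 -0.5679 -0.0777] turn [-9.000e-04  7.000e-04  1.214e+00]
```

Careful with the scale: shifts go in shares of 600 mm and turns go in shares of 4 rad. That gives: -0.495 m is -0.825, -0.46 m is -0.7667, 0.59 rad is 0.1475.

>>> {"op": "move_arm", "data": {"plan": [{"delta_pos": [-0.0833,-0.05,-0.0167],"turn": [0,0,0.0175],"fingers": 0},{"delta_pos": [-0.1667,-0.1083,-0.0333],"turn": [0,0,0.0363],"fingers": 0},{"delta_pos": [-0.25,-0.1583,-0.05],"turn": [0,0,0.055],"fingers": 0},{"delta_pos": [-0.3333,-0.2167,-0.0633],"turn": [0,0,0.0725],"fingers": 0},{"delta_pos": [-0.4,-0.2917,-0.0717],"turn": [0,0,0.0975],"fingers": 0},{"delta_pos": [-0.4667,-0.3667,-0.08],"turn": [0,0,0.1225],"fingers": 0},{"delta_pos": [-0.5333,-0.4417,-0.0883],"turn": [0,0,0.1475],"fingers": 0},{"delta_pos": [-0.595,-0.5217,-0.0967],"turn": [0,0,0.1725],"fingers": 0},{"delta_pos": [-0.6417,-0.6083,-0.1083],"turn": [0,0,0.205],"fingers": 0},{"delta_pos": [-0.6917,-0.6833,-0.1167],"turn": [0,0,0.2375],"fingers": 0},{"delta_pos": [-0.7367,-0.7667,-0.13],"turn": [0,0,0.27],"fingers": 0},{"delta_pos": [-0.7833,-0.825,-0.13],"turn": [0,0,0.3],"fingers": 0}]}}

```text
clock: 1.65
position: [0.4878, -0.0084, 0.321]
ee_rot: [0.677, 0.736, 0.001, 0.0]
ft_force: [1.0, 0.0, 0.1]
grip_width: 1.004
grasp_force: 0.0
```

```bash
python3 - <<'E'
from h import *
o=get_obs();print(o["clock"],o["position"].round(3),o["joint_pos"].round(2)); tool(.59,-.03,.32,.075,o)
E
```

```text
1.65 [ 0.488 -0.008  0.321] [-0.62 -0.03  0.54  1.71  0.02  1.46 -0.  ]
d [-0.03    0.1001  0.0012] turn [ 0.0014 -0.0007  0.0083]
```

Converted, 0.1 m is 0.1667, -0.03 m is -0.05, 0.008 rad is 0.002.

>>> {"op": "move_arm", "data": {"plan": [{"delta_pos": [-0.025,0.0833,0.0017],"turn": [0,0,0.002],"fingers": 0},{"delta_pos": [-0.05,0.1667,0.0017],"turn": [0,0,0.002],"fingers": 0},{"delta_pos": [-0.05,0.1667,0.0017],"turn": [0,0,0.002],"fingers": 0},{"delta_pos": [-0.05,0.1667,0.0017],"turn": [0,0,0.002],"fingers": 0}]}}

```text
clock: 2.15
position: [0.5894, -0.027, 0.319]
ee_rot: [0.678, 0.735, -0.0, -0.0]
ft_force: [-0.2, 0.4, 0.5]
grip_width: 0.999
grasp_force: 0.0
```

```bash
python3 - <<'E'
from h import *
import pickle
w=snap("wrist","w1.png");pickle.dump(w,open("w1.pkl","wb"))
o=get_obs();print(o["clock"],o["position"].round(4),o["ee_rot"].round(4),o["joint_pos"].round(2))
s=snap("side");cv2.imwrite("pics/side1.png",s["color"][:,:,::-1])
E
```

```text
2.2 [ 0.5893 -0.0269  0.3196] [ 6.780e-01  7.351e-01  3.000e-04 -1.000e-04] [-0.54  0.25  0.62  1.46 -0.14  1.48  0.16]
```

View pics/w1.png

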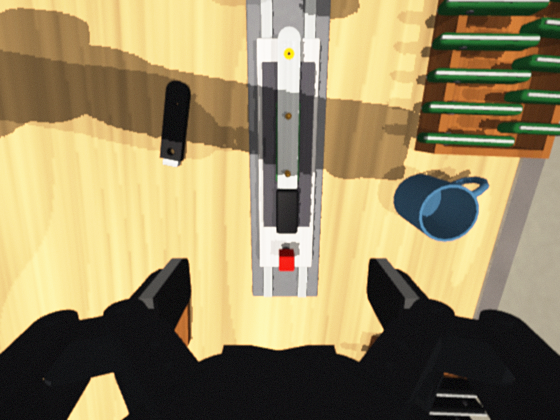

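View pics/side1.png

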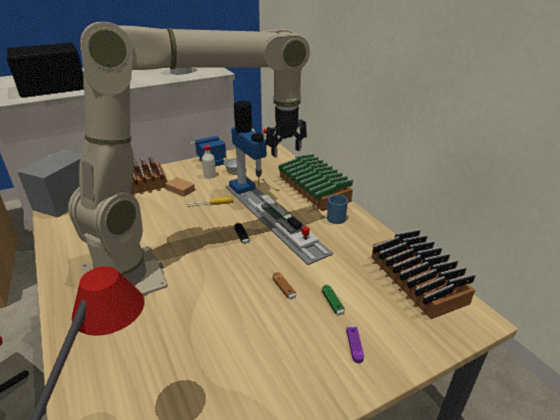

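The wrist view shows the mark at (289,54), the dowels at (288,116) and (287,173), the sheath around (287,210) and the red knob at (287,262). The side view shows the gripper hanging clear of the drill.

```bash
cat > m2.py <<'E'
from h import *
import pickle
def meas(w):
    W=cloud(w);h=cv2.cvtColor(w["color"],cv2.COLOR_RGB2HSV);out={}
    def best(m):
        n,l,s,ce=cv2.connectedComponentsWithStats(m.astype(np.uint8));i=1+np.argmax(s[1:,4]);return l==i,ce[i]
    m,c=best(((h[...,0]<6)|(h[...,0]>174))&(h[...,1]>180)&(h[...,2]>60))
    p=W[m];p=p[~np.isnan(p[:,0])];t=p[p[:,2]>np.percentile(p[:,2],85)-.006]
    tp=m&(W[...,2]>np.percentile(p[:,2],85)-.006);v,u=np.nonzero(tp)
    print("knob",c,"top mean",t.mean(0).round(4),"minmax",t.min(0).round(4),t.max(0).round(4),"px top",at(w,u.mean(),v.mean(),.08).round(4))
    m=(h[...,0]>24)&(h[...,0]<34)&(h[...,1]>170)&(h[...,2]>150)
    m[140:]=0
    m,c=best(cv2.morphologyEx(m.astype(np.uint8),cv2.MORPH_CLOSE,np.ones((5,5))))
    print("mark",c,at(w,*c,.066).round(4),np.nanmean(W[m],0).round(4))
    return W,h
if __name__=="__main__":
    w=pickle.load(open("w1.pkl","rb"));W,h=meas(w)
    for d in((288,116),(287,173)): print("dowel",at(w,*d,.085).round(4),W[d[1],d[0]].round(4))
    # bed edges: direction from left edge between bed (z~) and wood per row
    z=W[...,2]; L=[]
    for r in range(150,285,10):
        k=np.where((z[r,230:340]>.006))[0]; L.append((W[r,230+k[0],:2]+W[r,230+k[-1],:2])/2)
    L=np.array(L);f=np.polyfit(L[:,1],L[:,0],1);print("centerline x=f(y)",f,"resid",(np.polyval(f,L[:,1])-L[:,0]).round(4))
E
python3 m2.py
```

```text
knob [286.27090301 259.95986622] top mean [ 0.6066 -0.1337  0.0786] minmax [ 0.5971 -0.1456  0.0739] [ 0.6167 -0.1233  0.0813] px top [ 0.6065 -0.133   0.08  ]
mark [288.55844156  53.27272727] [0.5868 0.1266 0.066 ] [0.5868 0.1267 0.0655]
dowel [0.5918 0.0562 0.085 ] [0.5918 0.0562 0.0851]
dowel [ 0.5965 -0.0106  0.085 ] [ 0.5966 -0.0107  0.0839]
centerline x=f(y) [-0.07680871  0.59621433] resid [ 0.0002 -0.0007 -0.     -0.0001  0.0005  0.001   0.0001 -0.0002 -0.0011
  0.0005 -0.0006  0.0001 -0.0001  0.0005]
```

```bash
python3 - <<'E'
from h import *
tool(.6066,-.1335,.16,.0765);tool(.6066,-.1335,.060,.0765)
E
```

```text
d [-0.108   0.0086  0.1599] turn [ 0.001  -0.0011  0.0045]
d [-0.1081  0.0085  0.2599] turn [ 0.001  -0.0011  0.0045]
```

Converted, 0.16 m is 0.2667, -0.108 m is -0.18, -0.001 rad is -0.0003.

>>> {"op": "move_arm", "data": {"plan": [{"delta_pos": [-0.0667,0.0067,0.0667],"turn": [0.0003,-0.0003,0.001],"fingers": 0},{"delta_pos": [-0.1333,0.0133,0.1333],"turn": [0.0003,-0.0003,0.001],"fingers": 0},{"delta_pos": [-0.18,0.0142,0.2],"turn": [0.0003,-0.0003,0.001],"fingers": 0},{"delta_pos": [-0.18,0.0142,0.2667],"turn": [0.0003,-0.0003,0.001],"fingers": 0},{"delta_pos": [-0.18,0.0142,0.2667],"turn": [0.0003,-0.0003,0.001],"fingers": 0},{"delta_pos": [-0.18,0.0142,0.2667],"turn": [0.0003,-0.0003,0.001],"fingers": 0}]}}

```text
clock: 3.0
position: [0.6078, -0.1332, 0.1617]
ee_rot: [0.679, 0.734, 0.001, 0.001]
ft_force: [-0.4, -1.1, 0.7]
grip_width: 1.001
grasp_force: 0.0
```

```bash
python3 - <<'E'
from h import *
o=get_obs();print(o["position"].round(4),o["joint_pos"].round(2))
from m2 import meas
w=snap("wrist")
try: meas(w)
except Exception as e: print(e)
tool(.6066,-.1335,.060,.0765)
E
```

```text
[ 0.6078 -0.1332  0.1617] [-0.35  0.43  0.63  1.6  -0.27  1.2   0.42]
knob [278.9290393  221.40938865] top mean [ 0.6067 -0.1341  0.0787] minmax [ 0.5962 -0.1462  0.0735] [ 0.6176 -0.1233  0.0808] px top [ 0.6067 -0.1336  0.08  ]
attempt to get argmax of an empty sequence
d [-1.000e-04 -1.800e-03  1.019e-01] turn [0.0026 0.0008 0.0016]
```

Knob confirmed at (0.6067, -0.1336). Go down and grip it gently.

Converted, 0.1 m is 0.1667, 0.08 m is 0.1333, 0.002 rad is 0.0005.

>>> {"op": "move_arm", "data": {"plan": [{"delta_pos": [0,-0.0025,0.0667],"turn": [0.0005,0,0.0003],"fingers": 0},{"delta_pos": [0,-0.0025,0.1333],"turn": [0.0005,0,0.0003],"fingers": 0},{"delta_pos": [0,-0.0025,0.1667],"turn": [0.0005,0,0.0003],"fingers": 0},{"delta_pos": [0,-0.0025,0.1667],"turn": [0.0005,0,0.0003],"fingers": 0.5},{"delta_pos": [0,-0.0025,0.1667],"turn": [0.0005,0,0.0003],"fingers": 1},{"delta_pos": [0,-0.0025,0.1667],"turn": [0.0005,0,0.0003],"fingers": 1},{"delta_pos": [0,-0.0025,0.1667],"turn": [0.0005,0,0.0003],"fingers": 1},{"delta_pos": [0,-0.0025,0.1667],"turn": [0.0005,0,0.0003],"fingers": 1},{"delta_pos": [0,-0.0025,0.1667],"turn": [0.0005,0,0.0003],"fingers": 1},{"delta_pos": [0,-0.0025,0.1667],"turn": [0.0005,0,0.0003],"fingers": 1}], "force": 30}}

```text
clock: 4.3
position: [0.6085, -0.1339, 0.0611]
ee_rot: [0.679, 0.734, 0.0, 0.002]
ft_force: [9.1, -0.3, -0.1]
grip_width: 0.247
grasp_force: 38.9
```

```bash
python3 - <<'E'
from h import *
o=get_obs();print(o["clock"],o["position"].round(4),o["ft_force"].round(1),o["torque"].round(2),o["grip_width"])
w=snap("wrist","w2.png")
import pickle;pickle.dump(w,open("w2.pkl","wb"))
E
```

```text
4.3 [ 0.6085 -0.1339  0.0611] [ 9.1 -0.3 -0.1] [-0.1  -1.6   0.02] 0.24660048918311675
```

View pics/w2.png

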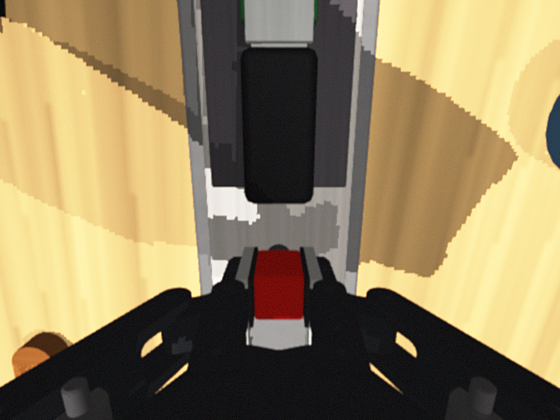

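The grip on the knob is good (knob at (279,283), between the pads). The wrist camera can't see the bit from here, so I'll locate it with the side camera, enlarged.

```bash
python3 - <<'E'
from h import *
import pickle
a,b=pickle.load(open("s0.pkl","rb"))
cv2.imwrite("pics/bit.png",cv2.resize(b["color"][140:240,215:315],None,fx=6,fy=6,interpolation=cv2.INTER_NEAREST)[:,:,::-1])
W=cloud(b)
for v in range(160,192,2): print(v,[tuple((W[v,u]*1000).round().astype(int)) for u in range(256,263,2)])
E
```

```text
160 [(np.int64(574), np.int64(181), np.int64(212)), (np.int64(581), np.int64(180), np.int64(211)), (np.int64(590), np.int64(181), np.int64(208)), (np.int64(780), np.int64(561), np.int64(0))]
162 [(np.int64(578), np.int64(192), np.int64(198)), (np.int64(578), np.int64(173), np.int64(206)), (np.int64(587), np.int64(173), np.int64(204)), (np.int64(768), np.int64(538), np.int64(2))]
164 [(np.int64(573), np.int64(182), np.int64(194)), (np.int64(580), np.int64(177), np.int64(195)), (np.int64(588), np.int64(177), np.int64(193)), (np.int64(757), np.int64(514), np.int64(4))]
166 [(np.int64(576), np.int64(189), np.int64(182)), (np.int64(581), np.int64(180), np.int64(185)), (np.int64(589), np.int64(179), np.int64(184)), (np.int64(749), np.int64(498), np.int64(2))]
168 [(np.int64(576), np.int64(189), np.int64(174)), (np.int64(578), np.int64(174), np.int64(180)), (np.int64(585), np.int64(172), np.int64(179)), (np.int64(739), np.int64(477), np.int64(3))]
170 [(np.int64(572), np.int64(181), np.int64(169)), (np.int64(579), np.int64(178), np.int64(169)), (np.int64(586), np.int64(174), np.int64(169)),
[... 1222 characters left out ...]
4(2)), (np.int64(656), np.int64(350), np.int64(1)), (np.int64(664), np.int64(344), np.int64(1)), (np.int64(672), np.int64(342), np.int64(0))]
186 [(np.int64(640), np.int64(336), np.int64(1)), (np.int64(646), np.int64(328), np.int64(4)), (np.int64(655), np.int64(326), np.int64(3)), (np.int64(662), np.int64(320), np.int64(3))]
188 [(np.int64(625), np.int64(304), np.int64(11)), (np.int64(641), np.int64(317), np.int64(1)), (np.int64(649), np.int64(314), np.int64(0)), (np.int64(654), np.int64(305), np.int64(3))]
190 [(np.int64(618), np.int64(289), np.int64(11)), (np.int64(626), np.int64(285), np.int64(11)), (np.int64(640), np.int64(295), np.int64(2)), (np.int64(649), np.int64(295), np.int64(-1))]
```

View pics/bit.png

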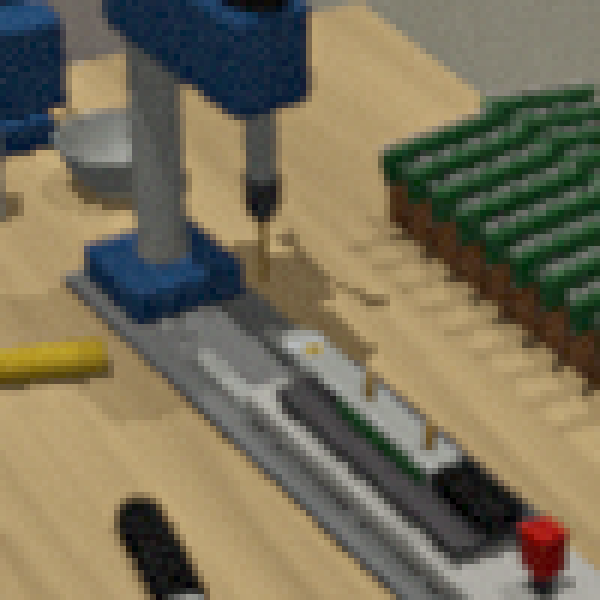

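The crop shows the bit's lower point at about (259,187) and the mark at (267,198) in the side image, so about 60 mm are left to slide.

```bash
python3 - <<'E'
from h import *
import pickle
a,b=pickle.load(open("s0.pkl","rb"))
n=np.array([1,.0761,0]);k=.5964
def pl(u,v):
    d=b["M"][:3,:3]@np.array([(u-b["cx"])/b["fx"],(v-b["cy"])/b["fy"],1]);o=b["M"][:3,3]
    return o+d*(k-n@o)/(n@d)
g=b["color"].astype(int)
for v in(178,180,182,184,186): print(v,g[v,253:266].sum(1))
for p in((258.5,186.5),(258.5,180),(258.5,174),(267.2,198.3)): print(p,pl(*p).round(4))
print(at(b,267,198,.066).round(4))
# chuck/head lower: cyl Ø26 px 256..260 rows 162..174
W=cloud(b)[163:175,256:261].reshape(-1,3);print(np.nanmedian(W,0))
E
```

```text
178 [470 469 468 472 419 269 323 459 450 406 359 418 429]
180 [443 361 349 352 330 231 307 462 403 288 269 323 426]
182 [194 243 280 286 270 214 260 368 356 360 331 282 284]
184 [118 140 204 289 270 236 201 272 284 265 292 284 271]
186 [113 117 187 282 277 226 223 289 281 264 285 288 287]
(258.5, 186.5) [0.5823 0.1852 0.0904]
(258.5, 180) [0.5824 0.1835 0.121 ]
(258.5, 174) [0.5826 0.182  0.1486]
(267.2, 198.3) [0.5874 0.1182 0.0694]
[0.5902 0.1257 0.066 ]
[0.57996788 0.18089944 0.17287466]
```

>>> {"op": "move_arm", "data": {"plan": [{"delta_pos": [0.0133,0.0017,0],"fingers": 1},{"delta_pos": [0.03,0.0017,0],"fingers": 1},{"delta_pos": [0.0467,0.0017,0],"fingers": 1},{"delta_pos": [0.0633,0.0017,0],"fingers": 1},{"delta_pos": [0.08,0.0017,0],"fingers": 1},{"delta_pos": [0.0933,0.0017,0],"fingers": 1},{"delta_pos": [0.0967,0.0017,0],"fingers": 1},{"delta_pos": [0.0967,0.0017,0],"fingers": 1},{"delta_pos": [0.0967,0.0017,0],"fingers": 1}]}}

```text
validation failed for argument at $.pl...
```

```bash
python3 - <<'E'
from h import *
import pickle
o=get_obs();print(o["clock"],o["position"].round(4),o["ft_force"].round(1),o["joint_pos"].round(2))
# planned look pose: camera aims at bit from station -y side
C=np.array(camera("wrist")["tool_from_camera"])
bit=np.array([.5825,.184,.075]);ux=np.array([-.0763,.997,0]);R0=Ro.from_quat(o["ee_rot"])
for tilt in(.5,.7,.9):
  for sg in(1,-1):
    R=R0*Ro.from_rotvec([0,sg*tilt,0]);cz=R.as_matrix()@C[:3,2];cp=bit-.25*cz
    p=cp-R.as_matrix()@C[:3,3];print(tilt*sg,cz.round(2),"cam",cp.round(3),"tcp",p.round(3),"d",R0.inv().apply(p-o["position"]).round(3))
E
```

```text
4.35 [ 0.6085 -0.1339  0.0612] [ 9.8 -1.  -0.6] [-0.31  0.54  0.59  1.68 -0.34  1.02  0.47]
0.5 [-0.02  0.22 -0.97] cam [0.586 0.129 0.319] tcp [0.588 0.13  0.171] d [ 0.264  0.    -0.11 ]
-0.5 [ 0.05 -0.7  -0.71] cam [0.569 0.359 0.253] tcp [0.58  0.235 0.172] d [ 0.37   0.    -0.112]
0.7 [-0.03  0.41 -0.91] cam [0.59  0.081 0.303] tcp [0.59  0.112 0.158] d [ 0.246  0.    -0.097]
-0.7 [ 0.06 -0.83 -0.56] cam [0.566 0.39  0.215] tcp [0.579 0.253 0.16 ] d [ 0.388  0.    -0.1  ]
0.9 [-0.04  0.58 -0.81] cam [0.593 0.038 0.278] tcp [0.591 0.097 0.142] d [ 0.231  0.    -0.081]
-0.9 [ 0.07 -0.92 -0.38] cam [0.565 0.414 0.171] tcp [0.577 0.269 0.145] d [ 0.404  0.    -0.085]
```

Converted, 0.058 m is 0.0967, 0.038 m is 0.0633.

>>> {"op": "move_arm", "data": {"plan": [{"delta_pos": [0.0133,0.0017,0],"turn": [0,0,0],"fingers": 1},{"delta_pos": [0.03,0.0017,0],"turn": [0,0,0],"fingers": 1},{"delta_pos": [0.0467,0.0017,0],"turn": [0,0,0],"fingers": 1},{"delta_pos": [0.0633,0.0017,0],"turn": [0,0,0],"fingers": 1},{"delta_pos": [0.08,0.0017,0],"turn": [0,0,0],"fingers": 1},{"delta_pos": [0.0933,0.0017,0],"turn": [0,0,0],"fingers": 1},{"delta_pos": [0.0967,0.0017,0],"turn": [0,0,0],"fingers": 1},{"delta_pos": [0.0967,0.0017,0],"turn": [0,0,0],"fingers": 1},{"delta_pos": [0.0967,0.0017,0],"turn": [0,0,0],"fingers": 1}]}}

```text
clock: 5.52
position: [0.6042, -0.0771, 0.0611]
ee_rot: [0.68, 0.733, -0.0, 0.002]
ft_force: [5.7, -2.6, 2.4]
grip_width: 0.247
grasp_force: 39.4
```

```bash
python3 - <<'E'
from h import *
o=get_obs();C=np.array(camera("wrist")["tool_from_camera"])
bit=np.array([.5825,.184,.080]);R0=Ro.from_quat(o["ee_rot"]);print(o["position"].round(4))
for tilt in(.3,.45):
    R=R0*Ro.from_rotvec([0,tilt,0]);q=R.as_matrix()@C[:3,:3]@np.array([0,(110-210)/297,1]);cp=bit-.30*q/np.linalg.norm(q)
    p=cp-R.as_matrix()@C[:3,3];print(tilt,q.round(2),"cam",cp.round(3),"tcp",p.round(3),"d",R0.inv().apply(p-o["position"]).round(3))
E
```

```text
[ 0.6042 -0.0771  0.0611]
0.3 [-0.03  0.36 -0.99] cam [0.59  0.082 0.362] tcp [0.594 0.054 0.217] d [ 0.131 -0.    -0.156]
0.45 [-0.04  0.5  -0.93] cam [0.593 0.041 0.343] tcp [0.595 0.035 0.196] d [ 0.112 -0.    -0.135]
```

Converted, -0.156 m is -0.26, 0.131 m is 0.2183, 0.05 rad is 0.0125.

>>> {"op": "move_arm", "data": {"plan": [{"delta_pos": [0,0,0],"turn": [0,0,0],"fingers": 0.4},{"delta_pos": [0,0,0],"turn": [0,0,0],"fingers": 0},{"delta_pos": [0,0,0],"turn": [0,0,0],"fingers": 0},{"delta_pos": [0,0,-0.0667],"turn": [0,0,0],"fingers": 0},{"delta_pos": [0,0,-0.15],"turn": [0,0,0],"fingers": 0},{"delta_pos": [0.0333,0,-0.2333],"turn": [0,0.0125,0],"fingers": 0},{"delta_pos": [0.1,0,-0.26],"turn": [0,0.0375,0],"fingers": 0},{"delta_pos": [0.1667,0,-0.26],"turn": [0,0.0625,0],"fingers": 0},{"delta_pos": [0.2183,0,-0.26],"turn": [0,0.075,0],"fingers": 0},{"delta_pos": [0.2183,0,-0.26],"turn": [0,0.075,0],"fingers": 0},{"delta_pos": [0.2183,0,-0.26],"turn": [0,0.075,0],"fingers": 0},{"delta_pos": [0.2183,0,-0.26],"turn": [0,0.075,0],"fingers": 0}]}}

```text
clock: 7.08
position: [0.5927, 0.0537, 0.2151]
ee_rot: [0.673, 0.725, 0.1, -0.11]
ft_force: [0.1, -0.0, 0.4]
grip_width: 1.001
grasp_force: 0.0
```

```bash
python3 - <<'E'
from h import *
import pickle
w=snap("wrist","w3.png");pickle.dump(w,open("w3.pkl","wb"))
o=get_obs();print(o["clock"],o["position"].round(4),o["ft_force"].round(1))
E
```

```text
7.125 [0.5927 0.0539 0.2152] [0.7 0.1 1.1]
```

View pics/w3.png

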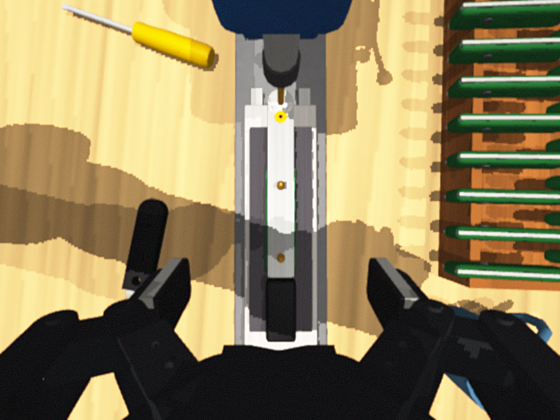

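The mark is at (281,116), the bit's lower end is at about (281,103) just below the chuck, and the dowels are at (281,185) and (281,258).

```bash
python3 - <<'E'
from h import *
import pickle
from m2 import meas
w=pickle.load(open("w3.pkl","rb"))
try: meas(w)
except Exception as e: print(e)
g=w["color"].astype(int)
for v in range(84,112,1): print(v,g[v,274:289].sum(1))
for v in (102,103,104): print(v,at(w,281,v,.084).round(4))
for p in((281,185),(281,258)): print(at(w,*p,.085).round(4))
E
```

```text
attempt to get argmax of an empty sequence
84 [ 75 103  94  92 108 100 108 100  91 112  94  99  97  90  77]
85 [103  89  94  89  89  97 104 103  98  96  81  87 101 129 190]
86 [227 173 148 107  84  98  93  98  89  87 126 177 224 285 393]
87 [423 395 324 212 124 124 118 127 114 113 241 378 426 460 503]
88 [518 510 476 333 202 159 170 158 166 190 355 513 528 514 523]
89 [542 578 578 441 241 168 190 178 182 243 440 565 543 524 523]
90 [611 672 669 496 256 169 200 190 190 274 514 630 521 490 508]
91 [690 720 712 518 259 172 184 182 185 282 554 678 513 447 478]
92 [715 719 715 513 252 178 176 185 192 302 559 686 506 419 452]
93 [713 723 711 524 246 171 198 200 201 301 571 687 513 417 424]
94 [711 722 715 521 251 172 202 195 209 336 602 679 512 421 427]
95 [716 723 716 535 263 177 195 208 198 366 606 614 474 416 426]
96 [718 724 723 547 258 165 198 202 201 364 576 504 440 433 433]
97 [719 724 724 557 262 166 196 199 209 368 571 494 422 431 431]
98 [717 725 721 549 258 178 189 196 199 372 573 483 423 433 427]
99 [711 723 720 543 286 181 203 197 212 368 572 482 432 431 432]
100 [715 721 718 
[... 201 characters left out ...]
 469 217 165 175 289 576 760 758 734 575 492]
104 [762 762 765 761 632 426 343 355 529 747 765 765 765 626 495]
105 [748 750 762 757 736 729 707 679 734 765 765 765 757 594 477]
106 [734 734 750 756 760 765 765 752 753 762 762 765 697 525 485]
107 [737 725 741 757 762 764 765 749 709 703 720 726 582 470 474]
108 [739 728 737 757 761 762 762 752 626 540 562 563 485 456 492]
109 [746 749 737 757 760 759 760 757 590 486 510 508 470 479 510]
110 [747 761 749 749 752 722 701 685 558 487 512 498 481 501 518]
111 [748 762 743 670 616 575 565 550 513 510 478 472 481 501 494]
102 [0.5827 0.1905 0.084 ]
103 [0.5828 0.1895 0.084 ]
104 [0.5829 0.1886 0.084 ]
[0.5885 0.1124 0.085 ]
[0.5936 0.045  0.085 ]
```

```bash
python3 - <<'E'
from h import *
import pickle
w=pickle.load(open("w3.pkl","rb"))
h=cv2.cvtColor(w["color"],cv2.COLOR_RGB2HSV)
def cen(m,u0,u1,v0,v1):
    v,u=np.nonzero(m[v0:v1,u0:u1]);return (u.min()+u.max())/2+u0,(v.min()+v.max())/2+v0,u.mean()+u0,v.mean()+v0,len(u)
y=(h[...,0]>20)&(h[...,0]<36)&(h[...,1]>120)&(h[...,2]>100)
c=cen(y,268,294,105,128);print("mark",c,at(w,c[0],c[1],.066).round(4),at(w,c[2],c[3],.066).round(4))
for a,b in((175,195),(248,268)):
    m=(h[...,1]>90); c=cen(m,274,289,a,b);print("dowel",c,at(w,c[2],c[3],.082).round(4))
W=cloud(w)
print("bit depth rows",[W[v,280].round(4).tolist() for v in(90,94,98,101,102,103)])
E
```

```text
mark (np.float64(280.5), np.float64(116.5), np.float64(280.29126213592235), np.float64(116.29126213592232), 103) [0.5829 0.1829 0.066 ] [0.5826 0.1831 0.066 ]
dowel (np.float64(280.5), np.float64(185.5), np.float64(280.3829787234043), np.float64(185.08510638297872), 47) [0.588  0.1126 0.082 ]
dowel (np.float64(280.5), np.float64(257.0), np.float64(280.375), np.float64(257.32142857142856), 56) [0.593  0.0452 0.082 ]
bit depth rows [[0.582, 0.1867, 0.1186], [0.582, 0.1867, 0.1108], [0.582, 0.1866, 0.1025], [0.5821, 0.1866, 0.0959], [0.5821, 0.1867, 0.0935], [0.5821, 0.1865, 0.0917]]
```

```bash
python3 - <<'E'
from h import *
tool(.6037,-.0771,.16,.0765);tool(.6037,-.0771,.061,.0765)
E
```

```text
d [-0.1419  0.0013  0.0141] turn [-0.0025 -0.2984 -0.0019]
d [-0.171   0.0015  0.1087] turn [-0.0025 -0.2984 -0.0019]
```

Converted, -0.171 m is -0.285, 0.1087 m is 0.1812, -0.2984 rad is -0.0746.

>>> {"op": "move_arm", "data": {"plan": [{"delta_pos": [-0.0833,0.0008,0.0083],"turn": [0,-0.025,0],"fingers": 0},{"delta_pos": [-0.1667,0.0017,0.0167],"turn": [-0.0003,-0.05,-0.0003],"fingers": 0},{"delta_pos": [-0.2367,0.0022,0.0233],"turn": [-0.0006,-0.0746,-0.0005],"fingers": 0},{"delta_pos": [-0.2367,0.0022,0.0233],"turn": [-0.0006,-0.0746,-0.0005],"fingers": 0},{"delta_pos": [-0.2367,0.0022,0.0233],"turn": [-0.0006,-0.0746,-0.0005],"fingers": 0},{"delta_pos": [-0.2617,0.0025,0.1033],"turn": [-0.0006,-0.0746,-0.0005],"fingers": 0},{"delta_pos": [-0.285,0.0025,0.1812],"turn": [-0.0006,-0.0746,-0.0005],"fingers": 0},{"delta_pos": [-0.285,0.0025,0.1812],"turn": [-0.0006,-0.0746,-0.0005],"fingers": 0},{"delta_pos": [-0.285,0.0025,0.1812],"turn": [-0.0006,-0.0746,-0.0005],"fingers": 0}]}}

```text
clock: 8.25
position: [0.6049, -0.0762, 0.0631]
ee_rot: [0.679, 0.734, 0.001, 0.0]
ft_force: [0.9, 0.4, 0.5]
grip_width: 1.002
grasp_force: 0.0
```

```bash
python3 - <<'E'
from h import *
w=snap("wrist");o=get_obs();print(o["position"].round(4),o["ft_force"].round(1))
from m2 import meas
try: meas(w)
except Exception as e: print(e)
E
```

```text
[ 0.6052 -0.0762  0.0635] [-0.3  0.2  0.6]
knob [276.73872119 284.68159688] top mean [ 0.6025 -0.0765  0.0786] minmax [ 0.5917 -0.0896  0.0734] [ 0.6136 -0.0665  0.081 ] px top [ 0.6024 -0.0757  0.08  ]
attempt to get argmax of an empty sequence
```

Converted, -0.002 m is -0.0033, 0.001 m is 0.0017.

>>> {"op": "move_arm", "data": {"plan": [{"delta_pos": [0,-0.0033,0.0017],"turn": [0,0,0],"fingers": 0.5},{"delta_pos": [0,-0.0033,0.0017],"turn": [0,0,0],"fingers": 1},{"delta_pos": [0,-0.0033,0.0017],"turn": [0,0,0],"fingers": 1},{"delta_pos": [0,-0.0033,0.0017],"turn": [0,0,0],"fingers": 1},{"delta_pos": [0,-0.0033,0.0017],"turn": [0,0,0],"fingers": 1},{"delta_pos": [0,-0.0033,0.0017],"turn": [0,0,0],"fingers": 1},{"delta_pos": [0,-0.0033,0.0017],"turn": [0,0,0],"fingers": 1}]}}

```text
clock: 9.18
position: [0.6041, -0.0761, 0.0608]
ee_rot: [0.679, 0.734, 0.002, 0.002]
ft_force: [10.9, 0.3, -2.7]
grip_width: 0.249
grasp_force: 38.1
```

Converted, 0.007 m is 0.0117, 0.006 m is 0.01.

>>> {"op": "move_arm", "data": {"plan": [{"delta_pos": [0.005,0,0],"turn": [0,0,0],"fingers": 1},{"delta_pos": [0.01,0,0],"turn": [0,0,0],"fingers": 1},{"delta_pos": [0.0117,0,0],"turn": [0,0,0],"fingers": 1},{"delta_pos": [0.0117,0,0],"turn": [0,0,0],"fingers": 1},{"delta_pos": [0.0117,0,0],"turn": [0,0,0],"fingers": 1},{"delta_pos": [0.0117,0,0],"turn": [0,0,0],"fingers": 1}]}}

```text
clock: 9.93
position: [0.6037, -0.0704, 0.0608]
ee_rot: [0.679, 0.734, 0.001, 0.002]
ft_force: [12.8, -3.1, -4.4]
grip_width: 0.249
grasp_force: 37.7
```

Converted, -0.156 m is -0.26, 0.001 m is 0.0017, 0.3 rad is 0.075.

>>> {"op": "move_arm", "data": {"plan": [{"delta_pos": [0.0017,0.0017,0],"turn": [0,0,0],"fingers": 1},{"delta_pos": [0.0017,0.0017,0],"turn": [0,0,0],"fingers": 1},{"delta_pos": [0.0017,0.0017,0],"turn": [0,0,0],"fingers": 0.4},{"delta_pos": [0.0017,0.0017,0],"turn": [0,0,0],"fingers": 0},{"delta_pos": [0.0017,0.0017,0],"turn": [0,0,0],"fingers": 0},{"delta_pos": [0.0017,0.0017,-0.0667],"turn": [0,0,0],"fingers": 0},{"delta_pos": [0.0017,0.0017,-0.15],"turn": [0,0,0],"fingers": 0},{"delta_pos": [0.0333,0,-0.2333],"turn": [0,0.0125,0],"fingers": 0},{"delta_pos": [0.1,0,-0.26],"turn": [0,0.0375,0],"fingers": 0},{"delta_pos": [0.1667,0,-0.26],"turn": [0,0.0625,0],"fingers": 0},{"delta_pos": [0.2083,0,-0.26],"turn": [0,0.075,0],"fingers": 0},{"delta_pos": [0.2083,0,-0.26],"turn": [0,0.075,0],"fingers": 0}]}}

```text
clock: 11.42
position: [0.591, 0.0561, 0.2156]
ee_rot: [0.671, 0.726, 0.101, -0.11]
ft_force: [0.4, -0.5, 0.8]
grip_width: 1.002
grasp_force: 0.0
```

>>> {"op": "move_arm", "data": {"plan": [{"delta_pos": [0,0,0],"turn": [0,0,0],"fingers": 0},{"delta_pos": [0,0,0],"turn": [0,0,0],"fingers": 0}]}}

```text
clock: 11.68
position: [0.5916, 0.0542, 0.216]
ee_rot: [0.672, 0.725, 0.101, -0.11]
ft_force: [-0.4, 0.5, -0.0]
grip_width: 0.998
grasp_force: 0.0
```

```bash
cat > m3.py <<'E'
from h import *
def cen(m,u0,u1,v0,v1):
    v,u=np.nonzero(m[v0:v1,u0:u1]);return u.mean()+u0,v.mean()+v0,len(u)
def look():
    w=snap("wrist","w%d.png"%(get_obs()["clock"]*100)); h=cv2.cvtColor(w["color"],cv2.COLOR_RGB2HSV);W=cloud(w)
    y=(h[...,0]>20)&(h[...,0]<36)&(h[...,1]>120)&(h[...,2]>100)
    c=cen(y,265,297,80,145);print("mark",c,at(w,c[0],c[1],.066).round(4))
    D=[]
    for v in range(140,280):   # dowel tops: highest points on centre line
        pass
    b=W[60:130,262:300].reshape(-1,3);b=b[(b[:,2]>.092)&(b[:,2]<.128)];print("bit front surf",np.median(b,0).round(4),len(b))
    d=W[130:300,262:300].reshape(-1,3);d=d[(d[:,2]>.0745)&(d[:,2]<.095)]
    ym=np.median(d[:,1]) if len(d) else 0
    for s in (d[d[:,1]>ym],d[d[:,1]<=ym]): print("dowel",s.mean(0).round(4) if len(s) else None,np.ptp(s,0).round(3),len(s))
    print(get_obs()["clock"],get_obs()["position"].round(4))
    return w,W
if __name__=="__main__": look()
E
python3 m3.py
```

```text
mark (np.float64(281.1057692307692), np.float64(111.34615384615384), 104) [0.5821 0.1893 0.066 ]
bit front surf [0.5826 0.187  0.1097] 96
dowel [0.5876 0.1197 0.0812] [0.007 0.007 0.012] 55
dowel [0.5926 0.0511 0.0813] [0.007 0.008 0.011] 56
11.725 [0.5916 0.0544 0.216 ]
```

Mark y 0.1893 against bit axis about 0.1895, so the sled is placed. Next, over the green scale.

```bash
python3 - <<'E'
from h import *
tool(.57,-.17,.24,-.04);tool(.541,-.39,.24,-.157)
E
```

```text
d [-0.2051 -0.0387 -0.0885] turn [-0.0175 -0.2995  0.116 ]
d [-0.4126 -0.0845 -0.1527] turn [-0.0351 -0.2985  0.2321]
```

Converted, -0.4126 m is -0.6877, -0.31 m is -0.5167, -0.2995 rad is -0.0749.

>>> {"op": "move_arm", "data": {"plan": [{"delta_pos": [-0.0833,-0.0167,-0.0367],"turn": [-0.0013,-0.02,0.0075],"fingers": 0},{"delta_pos": [-0.1667,-0.0333,-0.0733],"turn": [-0.0023,-0.04,0.015],"fingers": 0},{"delta_pos": [-0.25,-0.0483,-0.11],"turn": [-0.0033,-0.0575,0.0225],"fingers": 0},{"delta_pos": [-0.3417,-0.065,-0.1475],"turn": [-0.0044,-0.0749,0.029],"fingers": 0},{"delta_pos": [-0.4333,-0.0833,-0.175],"turn": [-0.0055,-0.0749,0.0375],"fingers": 0},{"delta_pos": [-0.5167,-0.1033,-0.2],"turn": [-0.0065,-0.0748,0.045],"fingers": 0},{"delta_pos": [-0.6,-0.1217,-0.2283],"turn": [-0.0078,-0.0748,0.0525],"fingers": 0},{"delta_pos": [-0.6877,-0.1408,-0.2545],"turn": [-0.0088,-0.0746,0.058],"fingers": 0},{"delta_pos": [-0.6877,-0.1408,-0.2545],"turn": [-0.0088,-0.0746,0.058],"fingers": 0},{"delta_pos": [-0.6877,-0.1408,-0.2545],"turn": [-0.0088,-0.0746,0.058],"fingers": 0},{"delta_pos": [-0.6877,-0.1408,-0.2545],"turn": [-0.0088,-0.0746,0.058],"fingers": 0}]}}

```text
clock: 13.1
position: [0.5422, -0.3878, 0.2396]
ee_rot: [0.759, 0.651, 0.0, -0.001]
ft_force: [0.2, -0.5, -0.0]
grip_width: 1.0
grasp_force: 0.0
```

```bash
cat > m4.py <<'E'
from h import *
w=snap("wrist","g1.png");o=get_obs();print(o["clock"],o["position"].round(4),o["joint_pos"].round(2))
h=cv2.cvtColor(w["color"],cv2.COLOR_RGB2HSV);W=cloud(w)
m=((h[...,0]>45)&(h[...,0]<85)&(h[...,1]>80)).astype(np.uint8);m=cv2.morphologyEx(m,cv2.MORPH_CLOSE,np.ones((9,9)))
n,l,s,ce=cv2.connectedComponentsWithStats(m);i=1+np.argmax(s[1:,4]);print("blob",ce[i],s[i])
ok=np.isfinite(W[...,2])&(l==i)
p=W[ok];zt=np.median(p[:,2]);t=p[p[:,2]>zt-.004]
r=cv2.minAreaRect((t[:,:2]*1000).astype(np.float32));print("ztop",zt.round(4),"rect mm",r)
# outline incl. bolster from height
box=np.zeros_like(ok);x,y,ww,hh=s[i][:4];box[max(0,y-60):y+hh+60,max(0,x-30):x+ww+30]=1
q=W[box&(np.nan_to_num(W[...,2])>.010)&(np.nan_to_num(W[...,2],nan=1)<.022)&(np.hypot(W[...,0]-p[:,0].mean(),W[...,1]-p[:,1].mean())<.09)]
r=cv2.minAreaRect((q[:,:2]*1000).astype(np.float32));print("full",r,len(q))
E
python3 m4.py
```

```text
13.15 [ 0.5422 -0.3878  0.2397] [ 0.02  0.51  0.78  1.38 -0.36  1.4   0.64]
blob [280.93836672 200.52439651] [ 269  158   25   86 1947]
ztop 0.015 rect mm ((540.0770263671875, -406.8298645019531), (108.20416259765625, 29.500635147094727), 80.5697250366211)
full ((539.6307373046875, -410.4314880371094), (117.57213592529297, 29.725929260253906), 80.70269012451172) 2101
```

View pics/g1.png

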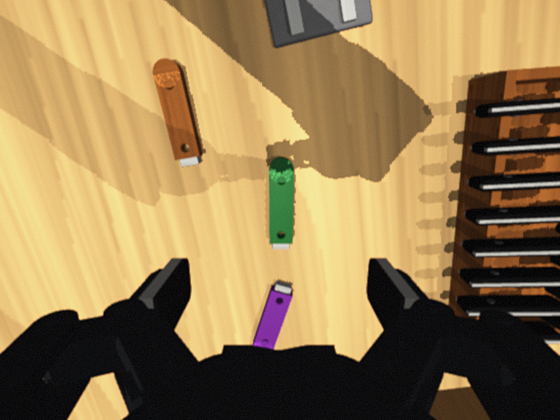

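The green scale is upright in the view: butt hole (281,178), bolster hole (281,236), bolster at row 246. Purple (272,315) and wood (178,115) are clear of the fingers.

```bash
python3 - <<'E'
from h import *
w=snap("wrist");g=w["color"].astype(int).sum(2);H=[]
for v0 in(170,229):
    s=g[v0:v0+15,273:290];m=s<np.percentile(s,18);v,u=np.nonzero(m);H.append(at(w,u.mean()+273,v.mean()+v0,.016));print(u.mean()+273,v.mean()+v0,H[-1].round(4))
H=np.array(H);d=H[0]-H[1];print("mid",H.mean(0).round(4),np.linalg.norm(d).round(4),"yaw",-np.arctan2(d[0],d[1]).round(4))
tool(.5415,-.4085,.05,-.1625);tool(.5415,-.4085,.013,-.1625)
E
```

```text
280.7608695652174 177.08695652173913 [ 0.5447 -0.3758  0.016 ]
280.60869565217394 235.43478260869566 [ 0.5332 -0.4495  0.016 ]
mid [ 0.5389 -0.4126  0.016 ] 0.0745 yaw -0.1545
d [-0.0206  0.0026  0.1897] turn [-0.0001 -0.0013  0.0086]
d [-0.0206  0.0026  0.2267] turn [-0.0001 -0.0013  0.0086]
```

Converted, 0.2265 m is 0.3775, -0.0226 m is -0.0377, 0.009 rad is 0.0023.

>>> {"op": "move_arm", "data": {"plan": [{"delta_pos": [-0.0377,0.0043,0.1],"turn": [0,-0.0003,0.0023],"fingers": 0},{"delta_pos": [-0.0377,0.0043,0.2],"turn": [0,-0.0003,0.0023],"fingers": 0},{"delta_pos": [-0.0377,0.0043,0.2833],"turn": [0,-0.0003,0.0023],"fingers": 0},{"delta_pos": [-0.0377,0.0043,0.35],"turn": [0,-0.0003,0.0023],"fingers": 0},{"delta_pos": [-0.0377,0.0043,0.3775],"turn": [0,-0.0003,0.0023],"fingers": 0},{"delta_pos": [-0.0377,0.0043,0.3775],"turn": [0,-0.0003,0.0023],"fingers": 0},{"delta_pos": [-0.0377,0.0043,0.3775],"turn": [0,-0.0003,0.0023],"fingers": 0}]}}

```text
clock: 14.08
position: [0.5412, -0.4126, 0.0151]
ee_rot: [0.763, 0.646, 0.0, 0.001]
ft_force: [-0.2, 0.7, -0.0]
grip_width: 0.998
grasp_force: 0.0
```

>>> {"op": "move_arm", "data": {"plan": [{"delta_pos": [0,0,0],"turn": [0,0,0],"fingers": 0.4},{"delta_pos": [0,0,0],"turn": [0,0,0],"fingers": 1},{"delta_pos": [0,0,0],"turn": [0,0,0],"fingers": 1},{"delta_pos": [0,0,0],"turn": [0,0,0],"fingers": 1},{"delta_pos": [0,0,0],"turn": [0,0,0],"fingers": 1},{"delta_pos": [0,0,0],"turn": [0,0,0],"fingers": 1},{"delta_pos": [0,0,0],"turn": [0,0,0],"fingers": 1}], "force": 60}}

```text
clock: 14.95
position: [0.5406, -0.4122, 0.0137]
ee_rot: [0.763, 0.646, -0.0, 0.0]
ft_force: [-0.1, -0.3, 5.6]
grip_width: 0.336
grasp_force: 60.9
```

```bash
python3 - <<'E'
from h import *
o=get_obs();print(o["position"].round(4),o["ft_force"].round(1),o["ee_rot"].round(4),o["joint_pos"].round(2))
tool(.541,-.3,.24,-.1);tool(.585,-.1,.24,.03);tool(.5916,.083,.17,.0763)
E
```

```text
[ 0.5406 -0.4122  0.0137] [-0.1 -0.3  5.6] [ 7.630e-01  6.464e-01 -1.000e-04  4.000e-04] [ 0.13  0.75  0.66  1.54 -0.51  1.03  0.76]
d [ 0.1106 -0.0179 -0.2264] turn [ 0.0004  0.0006 -0.0651]
d [ 0.3151 -0.0074 -0.2265] turn [ 0.0004  0.0006 -0.1951]
d [ 0.4967 -0.031  -0.1566] turn [ 0.0004  0.0006 -0.2414]
```

Converted, 0.45 m is 0.75, -0.17 m is -0.2833, -0.241 rad is -0.0603.

>>> {"op": "move_arm", "data": {"plan": [{"delta_pos": [0,0,-0.0833],"turn": [0,0,0],"fingers": 1},{"delta_pos": [0,0,-0.1833],"turn": [0,0,0],"fingers": 1},{"delta_pos": [0,0,-0.2833],"turn": [0,0,0],"fingers": 1},{"delta_pos": [0.0833,-0.015,-0.3583],"turn": [0,0,-0.0075],"fingers": 1},{"delta_pos": [0.1833,-0.03,-0.3767],"turn": [0,0,-0.0163],"fingers": 1},{"delta_pos": [0.2667,-0.025,-0.3767],"turn": [0,0,-0.025],"fingers": 1},{"delta_pos": [0.35,-0.02,-0.3767],"turn": [0,0,-0.0325],"fingers": 1},{"delta_pos": [0.4333,-0.0167,-0.3767],"turn": [0,0,-0.04],"fingers": 1},{"delta_pos": [0.525,-0.0125,-0.3767],"turn": [0,0,-0.0488],"fingers": 1},{"delta_pos": [0.6,-0.0217,-0.35],"turn": [0,0,-0.0525],"fingers": 1},{"delta_pos": [0.675,-0.0317,-0.3167],"turn": [0,0,-0.0563],"fingers": 1},{"delta_pos": [0.75,-0.0417,-0.2833],"turn": [0,0,-0.0603],"fingers": 1}]}}

```text
clock: 16.45
position: [0.5893, 0.0376, 0.1822]
ee_rot: [0.68, 0.734, -0.0, -0.0]
ft_force: [0.4, -0.9, 0.8]
grip_width: 0.333
grasp_force: 60.1
```

```bash
python3 - <<'E'
from h import *
o=get_obs();print(o["position"].round(4),o["grip_width"],o["grasp_force"]);tool(.5918,.0845,.15,.0763)
E
```

```text
[0.5893 0.0376 0.1822] 0.3334677638281767 60.07390379905701
d [0.0466 0.0061 0.0322] turn [-0.0007 -0.     -0.    ]
```

Converted, 0.046 m is 0.0767, 0.032 m is 0.0533.

>>> {"op": "move_arm", "data": {"plan": [{"delta_pos": [0.0383,0.005,0.0267],"turn": [0,0,0],"fingers": 1},{"delta_pos": [0.0767,0.01,0.0533],"turn": [0,0,0],"fingers": 1},{"delta_pos": [0.0767,0.01,0.0533],"turn": [0,0,0],"fingers": 1},{"delta_pos": [0.0767,0.01,0.0533],"turn": [0,0,0],"fingers": 1}]}}

```text
clock: 16.95
position: [0.5925, 0.0807, 0.1514]
ee_rot: [0.681, 0.733, -0.0, 0.0]
ft_force: [-0.0, -0.0, -0.5]
grip_width: 0.334
grasp_force: 60.1
```

```bash
python3 - <<'E'
from h import *
import pickle
o=get_obs();print(o["clock"],o["position"].round(4),o["ee_rot"].round(4))
w=snap("wrist");pickle.dump(w,open("w5.pkl","wb"))
cv2.imwrite("pics/w5.png",cv2.resize(w["color"][110:400,190:380],None,fx=2,fy=2,interpolation=cv2.INTER_NEAREST)[:,:,::-1])
W=cloud(w)
ok=np.isfinite(W[...,2]);h=cv2.cvtColor(w["color"],cv2.COLOR_RGB2HSV)
m=ok&(h[...,0]>45)&(h[...,0]<85)&(h[...,1]>80)&(W[...,2]>.1);p=W[m];print("green z",np.median(p[:,2]).round(4),"mean",p.mean(0).round(4))
E
```

```text
16.95 [0.5925 0.0807 0.1514] [ 6.805e-01  7.327e-01 -3.000e-04  4.000e-04]
green z 0.1528 mean [0.5899 0.0939 0.1534]
```

View pics/w5.png

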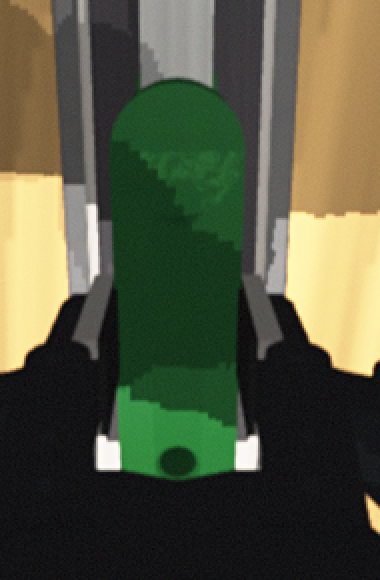

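The scale is held straight between the pads: its butt is at the top, at image (279,150), with the near hole at (279,341) and the tang running on below it at column 279.

```bash
python3 - <<'E'
from h import *
import pickle
w=pickle.load(open("w5.pkl","rb"));W=cloud(w);h=cv2.cvtColor(w["color"],cv2.COLOR_RGB2HSV);z=np.nan_to_num(W[...,2])
zt=.0137+0.016+.1514-.0137-.0137
m=(z>.12)&(h[...,0]>40)&(h[...,0]<90)&(h[...,1]>70)
C=[]
for v in range(180,320,10):
    u=np.nonzero(m[v,220:340])[0]+220
    if len(u)>20: C.append((at(w,u.min()-.5,v,.1535)+at(w,u.max()+.5,v,.1535))/2)
C=np.array(C);f=np.polyfit(C[:,1],C[:,0],1);print("scale line",f.round(4),np.ptp(C[:,1]),(np.polyval(f,C[:,1])-C[:,0]).round(4))
v=np.nonzero(m[:,279])[0].min();bt=at(w,279,v-.5,.1535);print("butt",v,bt.round(4))
ho=at(w,279,341,.1535);print("nearhole",ho.round(4),"depth z there",W[352,279],W[341,279])
# hole precise
g=h[325:358,262:297,2].astype(int);mm=g<(g.min()+30);vv,uu=np.nonzero(mm);print("hole",uu.mean()+262,vv.mean()+325,len(uu),at(w,uu.mean()+262,vv.mean()+325,.1535).round(4))
y=(h[...,0]>20)&(h[...,0]<36)&(h[...,1]>120)&(h[...,2]>100);y[:, :255]=0;y[:,305:]=0;y[150:]=0
vv,uu=np.nonzero(y);print("mark",len(uu),(uu.mean(),vv.mean(),at(w,uu.mean(),vv.mean(),.066).round(4)) if len(uu) else "")
# tang edges
tl=[]
for r in range(80,145,8):
    zz=z[r,240:320];k=np.nonzero((zz>.061)&(zz<.072))[0]
    if len(k)>5: tl.append((W[r,240+k.min(),:2]+W[r,240+k.max(),:2])/2)
print(np.array(tl).round(4).tolist())
E
```

```text
scale line [-0.0776  0.5972] 0.06498644532349354 [ 0.      0.0001  0.0001 -0.0001 -0.0001  0.0002 -0.0001 -0.     -0.
 -0.0002  0.      0.      0.0001  0.0001]
butt 150 [0.5867 0.1411 0.1535]
nearhole [0.5938 0.0448 0.1535] depth z there [0.59027092 0.09245997 0.2159049 ] [0.59421377 0.03973048 0.14729027]
hole 279.0063492063492 352.8222222222222 315 [0.5944 0.0375 0.1535]
mark 201 (np.float64(277.5074626865672), np.float64(67.77611940298507), array([0.5823, 0.1881, 0.066 ]))
[[0.5828, 0.1807], [0.5831, 0.1757], [0.5835, 0.1706], [0.5839, 0.1656], [0.5847, 0.1604], [0.585, 0.155], [0.5854, 0.1496], [0.5858, 0.1442], [0.5858, 0.1387]]
```

Converted, 0.048 m is 0.08, -0.0004 m is -0.0007.

>>> {"op": "move_arm", "data": {"plan": [{"delta_pos": [0.0025,-0.0007,0.0333],"turn": [0,0,0],"fingers": 1},{"delta_pos": [0.0025,-0.0007,0.0667],"turn": [0,0,0],"fingers": 1},{"delta_pos": [0.0025,-0.0007,0.08],"turn": [0,0,0],"fingers": 1},{"delta_pos": [0.0025,-0.0007,0.08],"turn": [0,0,0],"fingers": 1},{"delta_pos": [0.0025,-0.0007,0.08],"turn": [0,0,0],"fingers": 1}]}}

```text
clock: 17.62
position: [0.592, 0.0837, 0.1036]
ee_rot: [0.68, 0.733, 0.0, 0.0]
ft_force: [-0.7, -0.2, -0.6]
grip_width: 0.331
grasp_force: 60.1
```

```bash
cat > m5.py <<'E'
from h import *
o=get_obs();print(o["clock"],o["position"].round(4),o["ft_force"].round(1),o["torque"].round(2),o["grip_width"])
w=snap("wrist");W=cloud(w);h=cv2.cvtColor(w["color"],cv2.COLOR_RGB2HSV);z=np.nan_to_num(W[...,2])
y=(h[...,0]>20)&(h[...,0]<36)&(h[...,1]>120)&(h[...,2]>100);y[:, :255]=0;y[:,305:]=0;y[150:]=0
vv,uu=np.nonzero(y);print("mark",len(uu),(uu.mean(),vv.mean(),at(w,uu.mean(),vv.mean(),.066).round(4)) if len(uu) else "")
m=(h[...,0]>40)&(h[...,0]<90)&(h[...,1]>70);v=np.nonzero(m[:200,279])[0]
zt=o["position"][2]-.0137+.016
print("butt row",v.min(),at(w,279,v.min()-.5,zt).round(4),W[v.min()+6,279].round(4))
C=[]
for r in range(190,300,10):
    u=np.nonzero(m[r,220:340])[0]+220
    if len(u)>20: C.append((at(w,u.min()-.5,r,zt)+at(w,u.max()+.5,r,zt))/2)
if C:
    C=np.array(C);f=np.polyfit(C[:,1],C[:,0],1);print("scale line",f.round(4),"at .16:",np.polyval(f,.16).round(4))
tl=[]
for r in range(60,150,4):
    zz=z[r,235:325];k=np.nonzero((zz>.056)&(zz<.072))[0]
    if len(k)>5: tl.append((W[r,235+k.min(),:2]+W[r,235+k.max(),:2])/2)
if len(tl)>3: tl=np.array(tl);g=np.polyfit(tl[:,1],tl[:,0],1);print("tang line",g.round(4),"at .16:",np.polyval(g,.16).round(4))
E
python3 m5.py
```

```text
17.625 [0.592  0.0837 0.1036] [-0.7 -0.2 -0.6] [-0.03  0.    0.03] 0.3312515743416207
mark 379 (np.float64(278.25065963060683), np.float64(55.60949868073879), array([0.5824, 0.1885, 0.066 ]))
butt row 149 [0.5861 0.1445 0.1059] [0.5863 0.1418 0.1059]
scale line [-0.0873  0.598 ] at .16: 0.584
tang line [-0.0748  0.5965] at .16: 0.5845
```

Converted, 0.012 m is 0.02, -0.001 m is -0.0017.

>>> {"op": "move_arm", "data": {"plan": [{"delta_pos": [-0.0017,-0.0003,0.005],"turn": [0,0,0],"fingers": 1},{"delta_pos": [-0.0017,-0.0003,0.01],"turn": [0,0,0],"fingers": 1},{"delta_pos": [-0.0017,-0.0003,0.015],"turn": [0,0,0],"fingers": 1},{"delta_pos": [-0.0017,-0.0003,0.02],"turn": [0,0,0],"fingers": 1},{"delta_pos": [-0.0017,-0.0003,0.02],"turn": [0,0,0],"fingers": 1}]}}

```text
clock: 18.3
position: [0.5918, 0.0851, 0.0912]
ee_rot: [0.679, 0.734, 0.001, -0.001]
ft_force: [1.2, 6.0, -1.1]
grip_width: 0.334
grasp_force: 60.2
```

```bash
python3 m5.py
```

```text
18.3 [0.5918 0.0851 0.0912] [ 1.2  6.  -1.1] [ 1.32 -0.27 -0.04] 0.33379038972395614
mark 477 (np.float64(278.94129979035637), np.float64(53.9706498951782), array([0.5824, 0.1881, 0.066 ]))
butt row 149 [0.5857 0.1459 0.0935] [0.5859 0.1431 0.0928]
scale line [-0.1117  0.6008] at .16: 0.5829
tang line [-0.0739  0.5964] at .16: 0.5846
```

Converted, 0.0025 m is 0.0042, 0.0015 m is 0.0025.

>>> {"op": "move_arm", "data": {"plan": [{"delta_pos": [0.0025,0,0],"turn": [0,0,0],"fingers": 1},{"delta_pos": [0.0042,0.0005,0],"turn": [0,0,0],"fingers": 1},{"delta_pos": [0.0042,0.0005,0],"turn": [0,0,0],"fingers": 1}]}}

```text
clock: 18.73
position: [0.5916, 0.0854, 0.0909]
ee_rot: [0.68, 0.733, -0.0, -0.0]
ft_force: [1.4, 1.7, -0.2]
grip_width: 0.333
grasp_force: 60.2
```

```bash
python3 m5.py
```

```text
18.725 [0.5916 0.0854 0.0909] [ 1.4  1.7 -0.2] [ 0.44 -0.2  -0.01] 0.3334415464623877
mark 469 (np.float64(278.9722814498934), np.float64(54.272921108742004), array([0.5824, 0.1881, 0.066 ]))
butt row 149 [0.5856 0.1462 0.0932] [0.5858 0.1434 0.0921]
scale line [-0.0703  0.5957] at .16: 0.5845
tang line [-0.0729  0.5962] at .16: 0.5846
```

Forces are small and it sits over both dowels. Lower further.

Converted, 0.011 m is 0.0183, 0.009 m is 0.015.

>>> {"op": "move_arm", "data": {"plan": [{"delta_pos": [0.0013,0.0005,0.005],"turn": [0,0,0],"fingers": 1},{"delta_pos": [0.0013,0.0005,0.01],"turn": [0,0,0],"fingers": 1},{"delta_pos": [0.0013,0.0005,0.015],"turn": [0,0,0],"fingers": 1},{"delta_pos": [0.0013,0.0005,0.0183],"turn": [0,0,0],"fingers": 1},{"delta_pos": [0.0013,0.0005,0.0183],"turn": [0,0,0],"fingers": 1}]}}

```text
clock: 19.4
position: [0.5918, 0.0861, 0.0799]
ee_rot: [0.68, 0.733, -0.0, -0.0]
ft_force: [-0.0, 0.5, -1.2]
grip_width: 0.332
grasp_force: 60.1
```

```bash
python3 m5.py
```

```text
19.4 [0.5918 0.0861 0.0799] [-0.   0.5 -1.2] [ 0.05 -0.01 -0.02] 0.33157189118226854
mark 566 (np.float64(278.4964664310954), np.float64(49.81095406360424), array([0.5824, 0.1882, 0.066 ]))
butt row 149 [0.5858 0.1469 0.0822] [0.586  0.1441 0.0807]
scale line [-0.0119  0.5893] at .16: 0.5874
tang line [-0.0753  0.5966] at .16: 0.5846
```

Converted, 0.004 m is 0.0067, 0.003 m is 0.005.

>>> {"op": "move_arm", "data": {"plan": [{"delta_pos": [0,0,0.0017],"turn": [0,0,0],"fingers": 1},{"delta_pos": [0,0,0.0033],"turn": [0,0,0],"fingers": 1},{"delta_pos": [0,0,0.005],"turn": [0,0,0],"fingers": 1},{"delta_pos": [0,0,0.0067],"turn": [0,0,0],"fingers": 1},{"delta_pos": [0,0,0.0067],"turn": [0,0,0],"fingers": 1},{"delta_pos": [0,0,0.0067],"turn": [0,0,0],"fingers": 1}]}}

```text
clock: 20.2
position: [0.5919, 0.0862, 0.0768]
ee_rot: [0.68, 0.733, 0.0, -0.0]
ft_force: [-4.1, -0.1, 8.9]
grip_width: 0.332
grasp_force: 61.3
```

```bash
python3 m5.py
```

```text
20.2 [0.5919 0.0862 0.0768] [-4.1 -0.1  8.9] [-0.12  0.92  0.03] 0.3320133657901231
mark 592 (np.float64(278.06418918918916), np.float64(49.476351351351354), array([0.5824, 0.1877, 0.066 ]))
butt row 149 [0.5859 0.147  0.0791] [0.5862 0.1441 0.0775]
scale line [-0.026   0.5909] at .16: 0.5868
tang line [-0.0751  0.5966] at .16: 0.5846
```

Converted, 0.0035 m is 0.0058, -0.001 m is -0.0017.

>>> {"op": "move_arm", "data": {"plan": [{"delta_pos": [0,-0.0008,0.0017],"turn": [0,0,0],"fingers": 1},{"delta_pos": [0,-0.0017,0.0033],"turn": [0,0,0],"fingers": 1},{"delta_pos": [0,-0.0017,0.0058],"turn": [0,0,0],"fingers": 1},{"delta_pos": [0,-0.0017,0.0058],"turn": [0,0,0],"fingers": 1},{"delta_pos": [0,-0.0017,0.0058],"turn": [0,0,0],"fingers": 1},{"delta_pos": [0,-0.0017,0.0058],"turn": [0,0,0],"fingers": 1}]}}

```text
clock: 21.0
position: [0.5919, 0.0862, 0.0741]
ee_rot: [0.68, 0.733, 0.001, 0.0]
ft_force: [-4.1, -0.3, 12.5]
grip_width: 0.333
grasp_force: 61.8
```

```bash
python3 m5.py
```

```text
21.0 [0.5919 0.0862 0.0741] [-4.1 -0.3 12.5] [-0.14  0.72  0.03] 0.3328803581104005
mark 633 (np.float64(278.04107424960506), np.float64(48.68562401263823), array([0.5824, 0.1875, 0.066 ]))
butt row 149 [0.5859 0.147  0.0764] [0.5861 0.1443 0.0757]
scale line [-0.079   0.5971] at .16: 0.5844
tang line [-0.0738  0.5964] at .16: 0.5846
```

```bash
python3 - <<'E'
from h import *
w=snap("wrist");W=cloud(w);h=cv2.cvtColor(w["color"],cv2.COLOR_RGB2HSV)
y=(h[...,0]>20)&(h[...,0]<36)&(h[...,1]>120)&(h[...,2]>100);y[:,:255]=0;y[:,305:]=0;y[150:]=0
vv,uu=np.nonzero(y);zt=np.nanmedian(W[85:135,268:290,2]);print("tang z",zt,"mark",at(w,uu.mean(),vv.mean(),zt).round(4),uu.min(),uu.max(),vv.min(),vv.max())
b=W[0:60,255:305].reshape(-1,3);b=b[(b[:,2]>.08)&(b[:,2]<.13)];print("bit?",len(b),np.median(b,0) if len(b) else "")
g=(h[...,0]>40)&(h[...,0]<90)&(h[...,1]>70)
for a,c in((152,175),(175,200),(260,290)): s=W[a:c,262:296][g[a:c,262:296]];print("scale top z",np.median(s[:,2]).round(4),np.median(s[:,1]).round(3))
E
```

```text
tang z 0.059627253607338115 mark [0.5824 0.1888 0.0596] 264 292 34 64
bit? 659 [0.58257347 0.18671421 0.10545861]
scale top z nan nan
scale top z nan nan
scale top z nan nan
```

```bash
python3 -c "
from workcell import hand_in;print(hand_in())"
```

```text
the job is handed in; nothing more can be done
None
```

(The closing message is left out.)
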